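Open the photometer's sample well

TASK

On the small white photometer, press the dark snap tab fully in, flush with the deck, then push the released cover off its seat by its rib, along the deck past the tab, until the sample well is completely uncovered. Use the fingertips only: do not lift or tip the cover, leave it lying flat on the deck between the rails, and leave everything else where it is.

Things in the scene. Friction and masses are not known exactly. Their poses are not given: they have to be found in the camera images.
- photometer: White compact photometer, fixed, 220 (x) x 260 (y) mm. Origin on the bench surface; x to its rear, y along the cover's slide path towards the open end, z up. Flat deck 80 mm above the bench; hump along the rear (x = 78..130 mm), top at 100 mm. Two guide rails 8 mm high, 4 mm thick, along y at x = -58 and +58 mm. All the work lies at x = 0.
- well (a point): Centre of the mouth of the sample well, a black opening 80 (x) x 70 (y) mm in the deck, at deck level; at (0, -55, 80) mm in the photometer's frame. Hidden under the cover at the start.
- cover: Dark grey loose cover plate, 110 (x) x 90 (y) mm, top 13 mm above the deck, 0.13 to 0.25 kg, on two side runners 5 mm high between the rails; an upright rib across its top. Origin: centre of its underside; axes as the photometer's. Seated at y = -55 mm in the photometer's frame, 2 mm from back stop and tab. It slides off towards +y over the pressed-in tab: well uncovered after 80 mm, end stop after about 107 mm.
- rib (a point): Centre of the push rib on the cover, 60 mm (x) x 10 mm (y, the push direction) x 18 mm tall; the point is over the cover's origin, 22 mm above the deck; the rib's top is 31 mm above the deck.
- end_stop (a point): Middle of the top of the fixed end stop, a white bar 10 mm high across the deck; its face towards the cover is at y = +97 mm in the photometer's frame. A like bar, the back stop, stands behind the seated cover (face at y = -102 mm).
- snap_tab (a joint): Travel of the snap tab, m: 0 = out, standing 16 mm above the deck and blocking the cover; 0.017 = in, 1 mm below the deck. Pressing straight down takes about 4 N; it stays wherever it is left, so press until it is level with the deck. The cover clears it only when it stands less than 5 mm above the deck (travel above 0.012).
- tab_top (a point): Centre of the top of the dark grey snap tab, 40 (x) x 34 (y) mm, next to the cover's +y edge, at (0, 9) mm in the photometer's frame, 96 mm above the bench while out.
- vial_mid (a point): small amber vial, 20 mm across, 38 mm tall, standing on the photometer's front strip; bystander, point at its centre, half-way up.
- case_mid (a point): flat black case 32 x 55 x 16 mm, lying on the photometer's rear hump; bystander, point at its centre, half-way up.
- beaker_mid (a point): glass beaker, 56 mm across, 65 mm tall, beside the photometer; bystander, point at its centre, half-way up.
- mouse_mid (a point): dark grey computer mouse, 100 x 58 x 32 mm, in front of the photometer; bystander, point at its centre, half-way up.
- reagent_mid (a point): amber bottle, 64 mm across, 110 mm tall; bystander, point at its centre, half-way up.
- jar_mid (a point): white jar, 72 mm across, 75 mm tall; bystander, point at its centre, half-way up.
- tray_mid (a point): grey divided tray, 100 x 75 x 40 mm; bystander, point at its centre, half-way up.
Things that resemble listed ones, but are neither listed nor needed, are in the scene too. What is shaped like the cover but green, pink or red is not meant.

How it is judged:
On the way, in this order (a step that is already met when the one before it is completed fails the run):
1. the snap tab is pressed fully in while the cover is still on its seat (value of joint snap_tab above 0.012 m and y of cover in the frame of photometer below -0.04 m), for 0.2 s.
2. the cover is pushed clear of the well (y of cover in the frame of photometer above 0.0245 m), for 0.1 s.
At the end, for the whole second after the job is handed in: The snap tab is in (travel above 12 mm); the cover has been slid at least 79.5 mm from its seat, so that the well is uncovered; it lies flat (within 3 mm of deck height, tilt below 0.05 rad) and at rest between the rails (value of joint snap_tab above 0.012 m and y of cover in the frame of photometer between 0.0245 and 0.06 m and z of cover in the frame of photometer between 0.077 and 0.083 m and angle between cover's own z axis and vertical below 0.05 rad and linear speed of cover below 0.01 m/s); the robot touches nothing.
It fails at once if the cover is lifted more than 8 mm off the deck (z of cover in the frame of photometer above 0.088 m).
It fails at once if the cover is tipped by more than 0.15 rad (angle between cover's own z axis and vertical above 0.15 rad).
It fails at once if the cover is forced past the tab while the tab is still out (y of cover in the frame of photometer above -0.045 m and value of joint snap_tab below 0.008 m).
It fails at once if a bystander is moved by more than 25 mm or knocked over (distance of any of vial_mid, case_mid, beaker_mid, mouse_mid, reagent_mid, jar_mid, tray_mid from where it was at the start of the episode above 0.025 m or angle between any of vial_mid, case_mid, beaker_mid, mouse_mid, reagent_mid, jar_mid, tray_mid's own z axis and vertical above 0.5 rad).
It also fails if it takes over 35 s, if anything falls off the work surface, if the arm or the gripper's body presses on something with over 40 N, if the wrist force passes 120 N, or if a joint passes its speed limit or range.

ROBOT

A 6-joint arm with a two-finger parallel gripper is mounted at the origin on the work surface. World frame = base frame: x ahead of the robot, y to its left, z up, the work surface at z = 0. Lengths are in m, angles in rad, forces in N, time in s.
With the tool pointing down it reaches from about 0.225 to 0.875 m from the base axis. Payload 3.4 kg.
Tool frame: the origin (TCP) lies between the finger pads; the fingertips stand 19 mm ahead of it and the grasp point (between the pads) is the TCP; z points along the fingers, y is the line along which they close (so a half turn about z gives the same grasp; the last joint's range is limited). The gripper opens to 85 mm and grips with 20 to 120 N. Pads are 22 mm wide; open, the fingers measure 114 mm over their backs; the gripper's body (76 mm by 85 mm) begins 54 mm behind the grasp point. The pads swing forward as they close: fully open they stand 13 mm farther back than shut.
Start: joints at [-1.343, 0.276, 1.505, -0, 1.361, -0.121], TCP at [0.197, -0.54, 0.25] pointing down, gripper open.
Joint ranges: [-2.89, 2.89], [-0.75, 2.08], [0.22, 2.7], [-1.18, 4.32], [0.11, 2.71], [-2.7, 2.7]. Speed limits (rad/s): [2.57, 2.57, 3.14, 3.14, 3.14, 3.14].

INTERFACE

Orientations are given as a unit quaternion [w, x, y, z].
In Python, from rig import get_state, imaging, ticket gives the robot as it stands. The module is installed in compiled form; this text tells all that it offers.
- The arm moves only by the shell command python3 -m inch 'ROWS' [FORCE]. ROWS is JSON, a list of rows, each an object with "claw": the opening, from -1 (shut) to 1 (fully open); "travel": the shift along the world's x, y, z in units of 200 mm (1.0 is 200 mm), a list of three; "turn": the turn about the world's z in units of 180 degrees (1.0 is 180 degrees). A call has 1 to 5 rows; each row is the pose to reach, as a shift and turn from the pose commanded when the call began, turning the shorter way round; what a row does not reach only later rows make up. A row lasts 1/10 s, in which the tool goes at most 50 mm and 8.59 degrees, less where a joint would pass 70% of its speed; a pose out of reach is approached as far as the arm can. A call with a number of a shift or a turn outside -1 to 1 is refused whole. A call with a gripper value outside its range is refused whole. The fingers move at their own pace and stop on an object; FORCE is the grip in N (left out, the last holds). Time passes only in rows, so rows that repeat a pose let the fingers close. It gives the time, the measured TCP pose, the force, the opening and the grip force at its end, in the units of the state.
- get_state(): the state, without advancing time (a new reading comes with each control period).
- imaging.get_image(name): name is "scene" or "top" or "wrist"; returns the picture (400x640x3 uint8, red, green, blue); there is no depth.
- imaging.camera_params(name): a dict with "camera_matrix" (3x3 intrinsics, pixels), "cam_to_world" (4x4, takes a point from camera to world coordinates); the wrist camera has in their place "T_tool_cam" (4x4, takes a point from camera to tool coordinates, whose origin is the TCP and whose axes are the flange's). Camera axes: x right, y down, z forward; pixel columns grow to the right and rows downward; lengths in m; the calibration is good to about 2 mm. A picture is of the moment at which its call begins: read the wrist's pose just before it. camera_params takes no time and is no camera call.
- ticket.sign_off(): hands the job in; it is judged then, once.
The state is a dict: "clock": time; "qpos": joint angles; "qd": joint speeds; "effort": joint torques, N m; "position": TCP position; "ee_rot": TCP orientation; "contact_force": force on the tool from outside, world axes, zero at the start; "moment": the same for the moment, N m; "width": finger opening in m; "gripper_force": force on a finger pad.
Only numpy, scipy, OpenCV 4.12 (cv2) and the standard library are available. Lean on these libraries where they do the work, as an engineer would, in place of code of your own. Each camera call takes 0.05 s, during which the arm holds its last target. There are 200 camera calls.

## Working session

There is one attempt and no reset: what is moved stays moved. The work goes in short steps, Python scripts to look and compute and a shell command to move; the robot and the scene stay as the last step left them, time stands still between calls to the robot, and variables do not carry over. Pictures are saved under pics/ and viewed, at most 10 in all, crops included, and the job is handed in when it is done.

```bash
mkdir -p pics
python3 - <<'E'
from rig import get_state, imaging
import cv2
s=get_state(); print({k:s[k] for k in('clock','position','ee_rot','width','contact_force')})
for n in('top','scene'):
    cv2.imwrite(f'pics/{n}0.png',imaging.get_image(n)[:,:,::-1])
    p=imaging.camera_params(n);print(n,p)
print(imaging.camera_params('wrist'))
E
```

```text
{'clock': 0.0, 'position': array([ 0.19641579, -0.53990347,  0.24945852]), 'ee_rot': array([-8.82261763e-04,  9.84832930e-01,  1.73503088e-01, -1.80980808e-05]), 'width': 0.08579599050962264, 'contact_force': array([-1.06345686,  0.10080849,  0.27554381])}
top {'camera_matrix': array([[463.17180434,   0.        , 324.0078859 ],
       [  0.        , 463.17180434, 195.80187395],
       [  0.        ,   0.        ,   1.        ]]), 'cam_to_world': array([[ 0.06757559, -0.9719996 ,  0.22505624,  0.18914701],
       [-0.99769525, -0.06722128,  0.00924564, -0.00692055],
       [ 0.00614181, -0.22516232, -0.97430191,  1.64451481],
       [ 0.        ,  0.        ,  0.        ,  1.        ]])}
scene {'camera_matrix': array([[396.25016335,   0.        , 320.80225927],
       [  0.        , 396.25016335, 199.63313287],
       [  0.        ,   0.        ,   1.        ]]), 'cam_to_world': array([[-0.86228137,  0.36185681, -0.35430282,  0.92310741],
       [ 0.50607297,  0.58944113, -0.6296422 ,  0.66729483],
       [-0.01899967, -0.72223182, -0.69139006,  0.83709241],
       [ 0.        ,  0.        ,  0.        ,  1.        ]])}
{'camera_matrix': array([[339.72745681,   0.        , 319.13849168],
       [  0.        , 339.72745681, 199.08151352],
       [  0.        ,   0.        ,   1.        ]]), 'T_tool_cam': array([[-7.20692544e-04, -9.51358145e-01, -3.08086288e-01,
         7.85243692e-02],
       [ 9.99999578e-01, -5.10267612e-04, -7.63568521e-04,
         5.11755682e-04],
       [ 5.69220677e-04, -3.08086709e-01,  9.51358111e-01,
        -1.24487664e-01],
       [ 0.00000000e+00,  0.00000000e+00,  0.00000000e+00,
         1.00000000e+00]])}
```

View pics/top0.png

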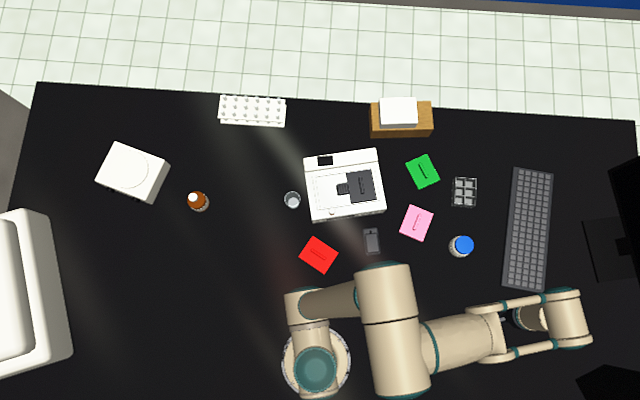

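View pics/scene0.png

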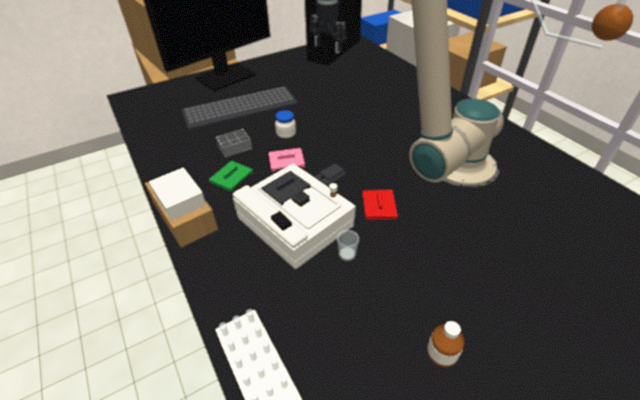

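The top view shows the white photometer at about (345,185), with the dark grey cover at (361,186) and the snap tab at (343,188). Lookalikes are the green plate (423,171), pink plate (416,222), red plate (318,254) and the white box (132,172). The black case at (325,160) lies on the hump, and the mouse is at (371,240). By its description, the cover I want is the dark grey one on the photometer. In the scene view it is at (287,187), with the tab at (300,199). I'll check this in one close crop.

Run:
```python
import cv2,numpy as np
a=cv2.imread('pics/top0.png')[140:230,295:395]; b=cv2.imread('pics/scene0.png')[155:270,225:365]
a=cv2.resize(a,None,fx=5,fy=5,interpolation=cv2.INTER_CUBIC)[:,:]
b=cv2.resize(b,None,fx=5,fy=5,interpolation=cv2.INTER_CUBIC)
cv2.imwrite('pics/c1.png',a);cv2.imwrite('pics/c2.png',b)
```

```text
(no output)
```

View pics/c1.png

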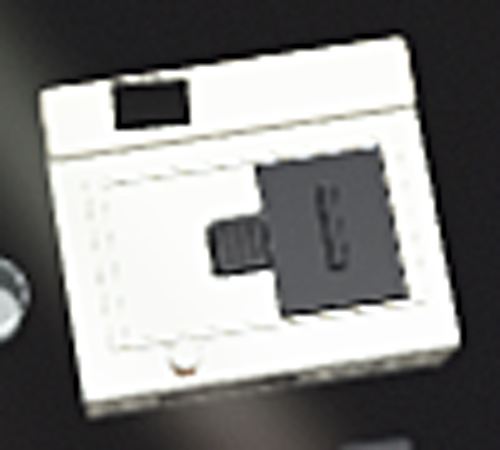

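View pics/c2.png

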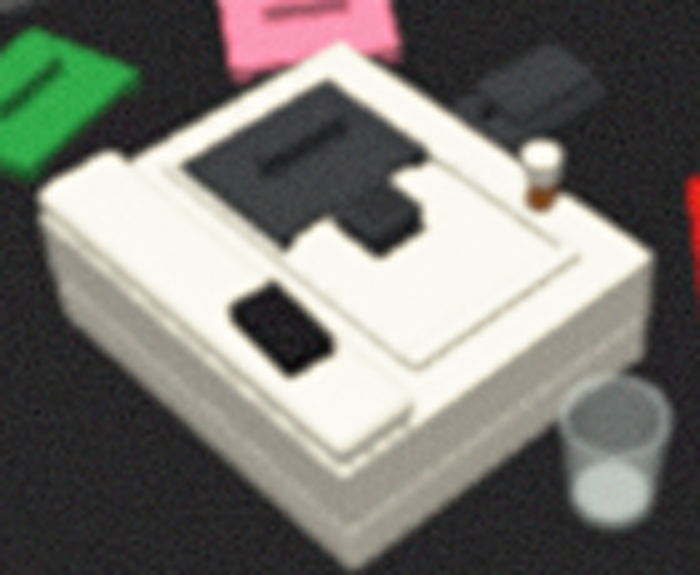

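The crops show the photometer's dark cover with its rib at top crop (332,230), and the tab at crop (238,245). They match the description. Next I triangulate the corners across the two views.

```bash
cat > h.py <<'E'
import numpy as np
from rig import imaging,get_state
from scipy.spatial.transform import Rotation as R
def ray(n,uv,T=None):
    p=imaging.camera_params(n); T=p['cam_to_world'] if T is None else T
    d=T[:3,:3]@np.linalg.inv(p['camera_matrix'])@[uv[0],uv[1],1]
    return T[:3,3],d/np.linalg.norm(d)
def plane(r,z): o,d=r; return o+d*(z-o[2])/d[2]
def tri(*rs):
    A=sum(np.eye(3)-np.outer(d,d) for o,d in rs); b=sum((np.eye(3)-np.outer(d,d))@o for o,d in rs)
    x=np.linalg.solve(A,b); return x,max(np.linalg.norm(np.cross(x-o,d)) for o,d in rs)
def wristT(s):
    T=np.eye(4);q=s['ee_rot'];T[:3,:3]=R.from_quat([q[1],q[2],q[3],q[0]]).as_matrix();T[:3,3]=s['position']
    return T@imaging.camera_params('wrist')['T_tool_cam']
E
python3 - <<'E'
from h import *
np.set_printoptions(precision=4,suppress=True)
t=lambda u,v:ray('top',(295+(u+.5)/5-.5,140+(v+.5)/5-.5))
s=lambda u,v:ray('scene',(225+(u+.5)/5-.5,155+(v+.5)/5-.5))
P={'rear_open':((255,165),(285,240)),'rear_back':((382,148),(185,163)),'front_back':((408,298),(330,80)),'front_open':((285,318),(427,155)),
'ribmid':((332,230),(304,150)),'tab':((238,245),(375,212)),'hump_ro':((40,90),(345,455)),'deck_fo':((85,400),(652,258)),'hump_rb':((405,38),(42,195)),'deck_fb':((460,335),(340,45))}
for k,(a,b) in P.items():
    x,e=tri(t(*a),s(*b)); print(k,x,round(e,4),plane(t(*a),.093),plane(s(*b),.093))
E
```

```text
rear_open [ 0.6364 -0.0614  0.0877] 0.0006 [ 0.6354 -0.0615  0.093 ] [ 0.638  -0.0558  0.093 ]
rear_back [ 0.6559 -0.1498  0.0855] 0.0002 [ 0.6538 -0.1492  0.093 ] [ 0.6585 -0.1415  0.093 ]
front_back [ 0.5504 -0.1731  0.0842] 0.0005 [ 0.548  -0.1718  0.093 ] [ 0.5551 -0.1637  0.093 ]
front_open [ 0.5314 -0.0892  0.0792] 0.0004 [ 0.5281 -0.0883  0.093 ] [ 0.5388 -0.0757  0.093 ]
ribmid [ 0.5942 -0.1182  0.0901] 0.0011 [ 0.5925 -0.1173  0.093 ] [ 0.5962 -0.116   0.093 ]
tab [ 0.5811 -0.0548  0.0858] 0.0024 [ 0.5773 -0.0531  0.093 ] [ 0.586  -0.0497  0.093 ]
hump_ro [0.6795 0.0924 0.0912] 0.0006 [0.6794 0.0919 0.093 ] [0.6797 0.0942 0.093 ]
deck_fo [0.4655 0.0445 0.0745] 0.0006 [0.4618 0.0442 0.093 ] [0.4769 0.0591 0.093 ]
hump_rb [ 0.7367 -0.1621  0.09  ] 0.0 [ 0.7356 -0.1618  0.093 ] [ 0.7374 -0.1589  0.093 ]
deck_fb [ 0.527  -0.2099  0.0765] 0.0012 [ 0.5245 -0.2085  0.093 ] [ 0.5348 -0.1899  0.093 ]
```

```bash
python3 -m inch '[{"claw":-1,"travel":[0.15,0.19,0],"turn":-0.02},{"claw":-1,"travel":[0.3,0.38,0],"turn":-0.042},{"claw":-1,"travel":[0.45,0.57,0],"turn":-0.042},{"claw":-1,"travel":[0.6,0.76,0],"turn":-0.042},{"claw":-1,"travel":[0.75,0.95,0],"turn":-0.042}]'
python3 -m inch '[{"claw":-1,"travel":[0.15,0.19,0],"turn":0},{"claw":-1,"travel":[0.3,0.38,0],"turn":0},{"claw":-1,"travel":[0.45,0.57,0],"turn":0},{"claw":-1,"travel":[0.6,0.76,0],"turn":0},{"claw":-1,"travel":[0.75,0.95,0],"turn":0}]'
```

```text
clock: 0.6
position: [0.3472, -0.3486, 0.25]
ee_rot: [-0.0, 0.994, 0.108, -0.0]
contact_force: [1.0, -0.9, -0.2]
width: 0.0124
gripper_force: 0.0
clock: 1.1
position: [0.4972, -0.1585, 0.2501]
ee_rot: [0.0, 0.994, 0.108, -0.0]
contact_force: [0.9, -0.8, -0.4]
width: -0.0003
gripper_force: 0.0
```

```bash
cat > shot.py <<'E'
import sys,pickle,cv2
from rig import get_state,imaging
n=sys.argv[1]; s=get_state(); im=imaging.get_image('wrist'); cv2.imwrite(f'pics/{n}.png',im[:,:,::-1])
pickle.dump({k:s[k] for k in('position','ee_rot')},open(n+'.pkl','wb')); print(s['clock'],s['position'])
E
python3 shot.py w1
python3 -m inch '[{"claw":-1,"travel":[0.13,0.18,0],"turn":0},{"claw":-1,"travel":[0.27,0.35,0],"turn":0},{"claw":-1,"travel":[0.4,0.53,0],"turn":0},{"claw":-1,"travel":[0.4,0.53,0],"turn":0}]'
python3 shot.py w2
```

```text
1.1 [ 0.49724262 -0.15852546  0.25012424]
clock: 1.55
position: [0.579, -0.0503, 0.2495]
ee_rot: [-0.001, 0.994, 0.111, 0.001]
contact_force: [-0.5, -0.8, -0.8]
width: -0.0001
gripper_force: 0.0
1.55 [ 0.5790073  -0.05025051  0.24952251]
```

View pics/w1.png

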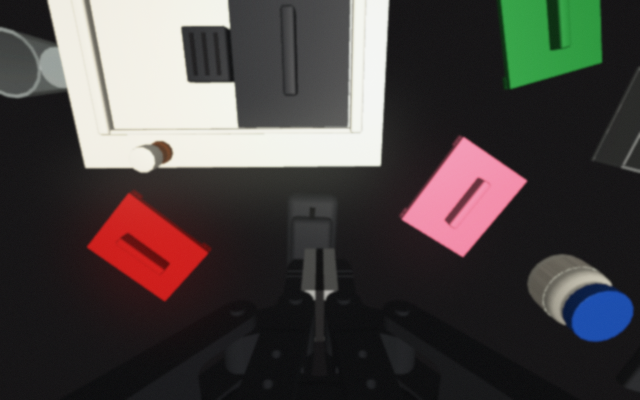

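View pics/w2.png

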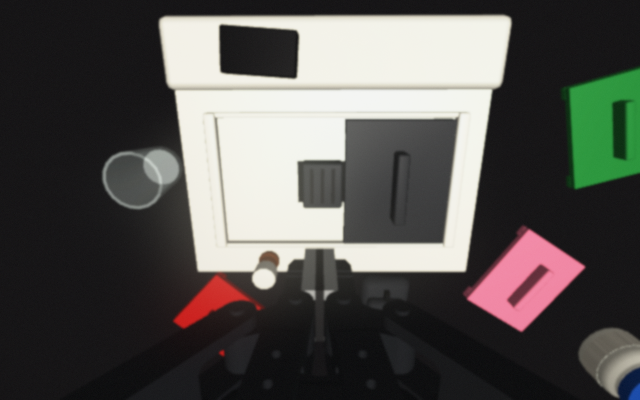

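In w1 the tab spans about (182–231, 27–82), the cover's front edge runs (237,127)–(347,127), and the rib is at (289,50). In w2 the tab spans (299–345, 160–208), the cover (345–458, 119–243), and the rib is at (400,188). The photometer's edges run level with the image, so the tool is aligned. Now I triangulate from these two wrist positions.

Run:
```python
from h import *
import pickle
np.set_printoptions(precision=4,suppress=True)
T=[wristT(pickle.load(open(f'w{i}.pkl','rb'))) for i in(1,2)]
P={'tabTL':((182,27),(299,161)),'tabTR':((230,27),(345,160)),'tabBR':((231,82),(343,206)),'tabBL':((186,82),(303,208)),
'covFO':((237,127),(345,242)),'covFB':((347,127),(446,243)),'ribFrontTop':((288,94),(399,222)),'devFO':((85,167),(197,271)),'devFB':((381,165),(467,271))}
for k,(a,b) in P.items():
    r=[ray('wrist',a,T[0]),ray('wrist',b,T[1])]; x,e=tri(*r); z=.096 if 'tab' in k else .111 if 'rib' in k else .08 if 'dev' in k else .093
    print(k,x,round(e,4),plane(r[0],z),plane(r[1],z))
print('covRO,RB',plane(ray('wrist',(345,120),T[1]),.093),plane(ray('wrist',(458,119),T[1]),.093))
```

```text
tabTL [ 0.5952 -0.0293  0.0863] 0.0006 [ 0.5949 -0.0334  0.096 ] [ 0.5968 -0.0291  0.096 ]
tabTR [ 0.604  -0.0666  0.0882] 0.0008 [ 0.6026 -0.0682  0.096 ] [ 0.606  -0.0661  0.096 ]
tabBR [ 0.565  -0.0741  0.0936] 0.0008 [ 0.5644 -0.0742  0.096 ] [ 0.5665 -0.0742  0.096 ]
tabBL [ 0.5572 -0.0406  0.0971] 0.0003 [ 0.557  -0.0401  0.096 ] [ 0.5571 -0.0408  0.096 ]
covFO [ 0.532  -0.0839  0.0943] 0.0011 [ 0.5309 -0.0829  0.093 ] [ 0.5324 -0.0847  0.093 ]
covFB [ 0.5519 -0.1711  0.0973] 0.0017 [ 0.5502 -0.1705  0.093 ] [ 0.5517 -0.1742  0.093 ]
ribFrontTop [ 0.5665 -0.1207  0.1094] 0.0011 [ 0.5657 -0.1202  0.111 ] [ 0.5679 -0.1208  0.111 ]
devFO [0.4655 0.046  0.0808] 0.0003 [0.4655 0.0463 0.08  ] [0.4647 0.0465 0.08  ]
devFB [ 0.5242 -0.2085  0.0832] 0.0003 [ 0.5234 -0.209   0.08  ] [ 0.523  -0.2105  0.08  ]
covRO,RB [ 0.6373 -0.0586  0.093 ] [ 0.6581 -0.1473  0.093 ]
```

Measured heights agree with the text: deck 0.081, cover 0.095, rib top 0.109. The photometer origin is about (0.582, -0.062), yaw about 12.7°. The tool already stands over the tab, so I press down.

```bash
python3 -m inch '[{"claw":-1,"travel":[0,0,-0.2],"turn":0},{"claw":-1,"travel":[0,0,-0.4],"turn":0},{"claw":-1,"travel":[0,0,-0.6],"turn":0},{"claw":-1,"travel":[0,0,-0.62],"turn":0}]'
python3 -m inch '[{"claw":-1,"travel":[0,0,-0.03],"turn":0},{"claw":-1,"travel":[0,0,-0.06],"turn":0},{"claw":-1,"travel":[0,0,-0.08],"turn":0},{"claw":-1,"travel":[0,0,-0.1],"turn":0},{"claw":-1,"travel":[0,0,-0.1],"turn":0}]'
```

```text
clock: 2.0
position: [0.5716, -0.0548, 0.1215]
ee_rot: [-0.002, 0.994, 0.108, -0.006]
contact_force: [-1.0, -0.0, 0.0]
width: -0.0
gripper_force: 0.0
clock: 2.5
position: [0.5776, -0.0549, 0.1073]
ee_rot: [0.001, 0.994, 0.108, 0.001]
contact_force: [0.7, -1.1, 1.5]
width: 0.0002
gripper_force: 1.1
```

```bash
python3 -m inch '[{"claw":-1,"travel":[0,0.01,-0.01],"turn":0},{"claw":-1,"travel":[0,0.01,-0.02],"turn":0},{"claw":-1,"travel":[0,0.01,-0.03],"turn":0},{"claw":-1,"travel":[0,0.01,-0.03],"turn":0}]'
python3 -m inch '[{"claw":-1,"travel":[0,0,-0.005],"turn":0},{"claw":-1,"travel":[0,0,-0.01],"turn":0},{"claw":-1,"travel":[0,0,-0.01],"turn":0}]'
```

```text
clock: 2.9
position: [0.577, -0.0523, 0.1002]
ee_rot: [0.0, 0.994, 0.108, 0.0]
contact_force: [2.0, -1.1, 2.5]
width: -0.0002
gripper_force: 1.3
clock: 3.2
position: [0.577, -0.0523, 0.099]
ee_rot: [0.0, 0.994, 0.108, 0.001]
contact_force: [0.4, 0.0, 6.5]
width: 0.0003
gripper_force: 3.5
```

```bash
python3 -m inch '[{"claw":-1,"travel":[0,0,-0.005],"turn":0},{"claw":-1,"travel":[0,0,-0.01],"turn":0},{"claw":-1,"travel":[0,0,-0.01],"turn":0}]'
```

```text
clock: 3.5
position: [0.577, -0.0523, 0.099]
ee_rot: [0.0, 0.994, 0.108, 0.001]
contact_force: [-2.7, -0.0, 18.1]
width: -0.0001
gripper_force: 9.0
```

```bash
python3 -m inch '[{"claw":-1,"travel":[0,0,0.2],"turn":0},{"claw":-1,"travel":[0,0,0.4],"turn":0},{"claw":-1,"travel":[0.06,-0.23,0.4],"turn":0},{"claw":-1,"travel":[0.12,-0.46,0.4],"turn":0},{"claw":-1,"travel":[0.12,-0.46,0.4],"turn":0}]'
python3 shot.py w3
```

```text
clock: 4.0
position: [0.6012, -0.149, 0.1756]
ee_rot: [0.001, 0.994, 0.106, -0.0]
contact_force: [-0.2, 0.2, 0.5]
width: -0.0002
gripper_force: 0.0
4.0 [ 0.60117346 -0.14903317  0.17555466]
```

View pics/w3.png

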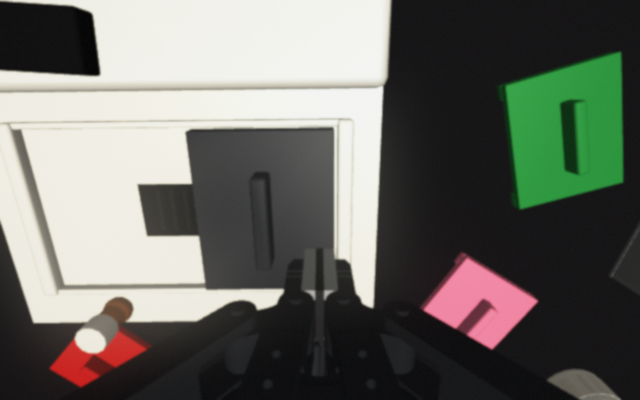

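The tab at (168,210) is now flush with the deck, the cover is still seated, and the rib is at (261,220) with the fingertips behind it. I go down and push.

```bash
python3 -m inch '[{"claw":-1,"travel":[0,0,-0.15],"turn":0},{"claw":-1,"travel":[0,0,-0.25],"turn":0},{"claw":-1,"travel":[0,0,-0.295],"turn":0},{"claw":-1,"travel":[0,0,-0.295],"turn":0}]'
python3 -m inch '[{"claw":-1,"travel":[-0.01,0.04,0],"turn":0},{"claw":-1,"travel":[-0.02,0.08,0],"turn":0},{"claw":-1,"travel":[-0.03,0.12,0],"turn":0},{"claw":-1,"travel":[-0.04,0.16,0],"turn":0}]'
```

```text
clock: 4.45
position: [0.5987, -0.1428, 0.1153]
ee_rot: [-0.001, 0.994, 0.109, -0.002]
contact_force: [-0.2, -0.6, 0.1]
width: 0.0006
gripper_force: 0.0
clock: 4.85
position: [0.5928, -0.1118, 0.1183]
ee_rot: [0.001, 0.994, 0.108, 0.001]
contact_force: [0.1, -0.7, 0.1]
width: -0.0003
gripper_force: 0.7
```

```bash
python3 -m inch '[{"claw":-1,"travel":[-0.015,0.06,0],"turn":0},{"claw":-1,"travel":[-0.03,0.12,0],"turn":0},{"claw":-1,"travel":[-0.04,0.18,0],"turn":0},{"claw":-1,"travel":[-0.055,0.24,0],"turn":0}]'
python3 -m inch '[{"claw":-1,"travel":[-0.01,0.05,0],"turn":0},{"claw":-1,"travel":[-0.02,0.09,0],"turn":0},{"claw":-1,"travel":[-0.027,0.12,0],"turn":0},{"claw":-1,"travel":[-0.03,0.13,0],"turn":0},{"claw":-1,"travel":[-0.03,0.13,0],"turn":0}]'
python3 shot.py w4
```

```text
clock: 5.25
position: [0.5815, -0.0634, 0.1176]
ee_rot: [0.0, 0.994, 0.108, 0.0]
contact_force: [1.0, -1.7, 1.4]
width: -0.0001
gripper_force: 1.0
clock: 5.75
position: [0.5751, -0.0378, 0.1171]
ee_rot: [-0.0, 0.994, 0.108, -0.0]
contact_force: [0.7, 0.5, 0.1]
width: 0.0
gripper_force: 0.0
5.75 [ 0.57509784 -0.03781869  0.11706254]
```

View pics/w4.png

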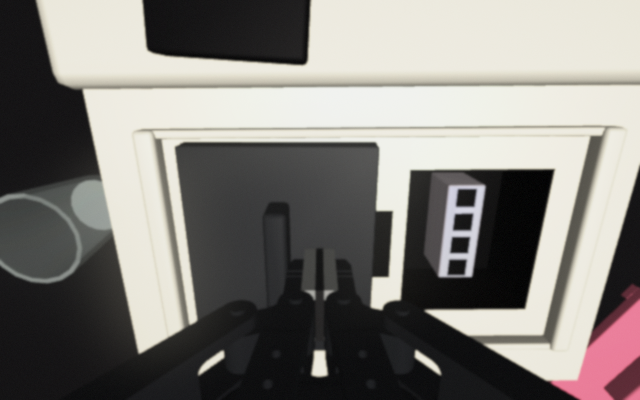

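The cover at (176–379, 143+) lies past the well (409–553, 170–308), and the tab shows flush behind its back edge. I back off 10 mm, lift, and check numerically.

```bash
python3 -m inch '[{"claw":-1,"travel":[0.01,-0.05,0],"turn":0},{"claw":-1,"travel":[0.01,-0.05,0.2],"turn":0},{"claw":-1,"travel":[0.01,-0.05,0.4],"turn":0},{"claw":-1,"travel":[0.01,-0.05,0.6],"turn":0},{"claw":-1,"travel":[0.01,-0.05,0.6],"turn":0}]'
python3 shot.py w5
python3 - <<'E'
from h import *
import pickle,cv2
T=wristT(pickle.load(open('w4.pkl','rb')))
O=np.array([.582,-.062]);Y=np.array([-.22,.9755])
for n,uv,z in(('cover back',(379,144),.093),('cover open',(177,144),.093),('well +y',(409,171),.08),('well -y',(553,171),.08)):
    print(n,(plane(ray('wrist',uv,T),z)[:2]-O)@Y)
print(get_state()['contact_force'])
E
```

```text
clock: 6.3
position: [0.5809, -0.05, 0.2434]
ee_rot: [0.002, 0.994, 0.108, 0.006]
contact_force: [0.2, -0.8, -0.4]
width: -0.0001
gripper_force: 0.0
6.3 [ 0.58093987 -0.0499891   0.24336377]
cover back -0.001753660056266861
cover open 0.08646605166642037
well +y -0.019240426963266142
well -y -0.08922114573598955
[ 0.23409136  0.16182009 -0.117662  ]
```

View pics/w5.png

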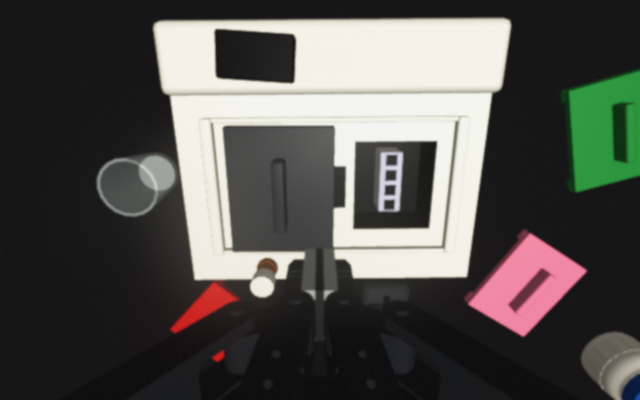

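The cover (223–335, 126–250) lies flat between the rails at y ≈ +42 mm. The well (355–437, 141–229) is fully open, the vial at (263,280) still stands, and the tool is clear.

```bash
python3 -c "
from rig import ticket; print(ticket.sign_off())"
```

```text
the job is handed in; nothing more can be done
None
```

I pressed the snap tab flush with the deck and slid the cover about 97 mm off its seat; it lies flat between the rails with the well fully uncovered, the gripper was clear, and I handed the job in after about 6.3 s of robot time.

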